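# Switch on the polisher at its control console

## Robot

A 6-joint arm with a two-finger parallel gripper is mounted at the origin on a cart in front of the work surface, level with it; the furniture and walls round the work are solid. World frame = base frame: x ahead of the robot, y to its left, z up, the work surface at z = 0. Lengths are in m, angles in rad, forces in N, time in s.
With the tool pointing down it reaches from about 0.275 to 0.875 m from the base axis. Payload 12.5 kg.
Tool frame: the origin (TCP) lies at the very end of the fingers, on their centre line; the grasp point (between the pads) lies 19 mm behind it; x points along the fingers, y is the direction in which the jaws open and shut, and the axes are right-handed (so a half turn about x gives the same grasp; the last joint's range is limited). The gripper opens to 85 mm and grips with 20 to 120 N. Pads are 22 mm wide; open, the fingers measure 114 mm over their backs; the gripper's body (76 mm by 85 mm) begins 54 mm behind the grasp point. The pads swing forward as they close: fully open they stand 13 mm farther back than shut.
Start: joints at [-0.085, 0.351, 1.652, -0, 1.139, -0.085], TCP at [0.55, 0, 0.231] pointing down, gripper open.
Joint ranges: [-2.75, 2.75], [-0.79, 2.1], [0.01, 2.65], [-1.57, 4.71], [0.07, 3.14], [-2.87, 2.87]. Speed limits (rad/s): [2.22, 2.22, 2.79, 3.14, 3.14, 3.14].

## Interface

Orientations are given as a 3x3 rotation matrix whose columns are the frame's x, y, z axes.
In Python, from bench import manip gives the robot as it stands. Calls block until the motion is done:
- manip.move_ptp(position, orientation): joint-space move of the TCP to a pose.
- manip.move_l(position, attitude=None, max_speed=0.15): straight line of the TCP; attitude=None keeps the orientation; max_speed is the mean speed in m/s.
- manip.move_j(angles): joint-space move.
- manip.set_gripper(opening, effort=None): opening from 0.0 (shut) to 1.0 (fully open); effort is the grip in N (None keeps the last); returns when the fingers have stopped.
- manip.dwell(seconds).
- manip.inverse_kinematics(position, orientation): joint angles nearest the present ones, or None.
- manip.grab_frame(name): name is "scene" or "side" or "wrist"; returns (picture, depth): 420x560x3 uint8, red, green, blue; 420x560 float32, m along the optical axis (not along the pixel's ray), 0 where there is no reading.
- manip.get_calibration(name): a dict with "camera_matrix" (3x3 intrinsics, pixels), "R" (3x3) and "t" (3): a world point X has camera coordinates R X + t. Camera axes: x right, y down, z forward; pixel columns grow to the right and rows downward; lengths in m; the calibration is good to about 2 mm. The wrist camera is an equidistant fisheye: a pixel r from the principal point sees the ray r / f radians off the axis. A picture is of the moment at which its call begins: read the wrist's pose just before it. get_calibration takes no time and is no camera call; for the wrist camera it gives the pose at the moment of the call.
A pose or a line that the arm cannot do raises manip.Unreachable and nothing moves.
- manip.sign_off(): hands the job in, once; it reports no verdict.
Trained networks look in the newest picture that a camera, given by its name, has taken for a name from the list of things; names that differ only in an ending like _2 or _b are one class to them, and where a whole thing is asked for, a point or a joint stands for the part that bears it (a point fixed in the world has none). Each returns a list of dicts, best first, with "confidence" (0 to 1); they miss things now and then, are a little off and sometimes report something else, mostly with a low value. They report only what shows in the picture. A call takes as long as a camera call.
- manip.look_for(camera, name): "at" ([x, y, z] in m, in world coordinates, good to about 4 mm: the middle of the surface that is visible of it).
Readings, each from a call of its own:
- manip.current_time(): time.
- manip.current_qpos(): joint angles.
- manip.current_joint_vel(): joint speeds.
- manip.current_joint_torque(): joint torques, N m.
- manip.current_ee_pos(): TCP position.
- manip.current_tcp_rot(): TCP orientation.
- manip.current_force(): force on the tool from outside, world axes, zero at the start.
- manip.current_ft_torque(): the same for the moment, N m.
- manip.current_grip_width(): opening from 0.0 (shut) to 1.0 (fully open).
Only numpy, scipy, OpenCV 4.12 (cv2) and the standard library are available. Lean on these libraries where they do the work, as an engineer would, in place of code of your own. Each camera call takes 0.05 s, during which the arm holds its last target.

## Task

Bring the polisher on line at its control console on the bench, with the fingertips only: first tip the rocker over to on by pushing down its raised far half, then press the wide bar key fully down, and last press the plain round button fully down. Do not press the big mushroom-headed stop button, and do not push about or pick up any of the things lying round the console.

Things in the scene. Friction and masses are not known exactly. Their poses are not given: they have to be found in the camera images.
- console: aluminium base frame of the control console, 100 (x) x 280 (y) x 28 mm, fixed to the bench; origin at the centre of its underside on the bench top; x points away from the robot (across the console), y along the row to the left. Four white modules stand in it side by side, 64 mm apart along y (at y = +96, +32, -32, -96 mm), in any order from run to run
- rocker_module: white module housing, 84 (x) x 60 (y) x 34 mm high, fixed in the console; origin at the centre of its underside (6 mm above the bench), axes as the console's; its housing top is 40 mm above the bench. Carries the rocker: a dished V-shaped paddle, 28 mm wide (y), two halves of 30 mm each along x, fine ribs on the far half, hinged in mid-module 44 mm up
- bar_module: white module housing, 84 (x) x 60 (y) x 34 mm high, fixed in the console; origin at the centre of its underside (6 mm above the bench), axes as the console's; its housing top is 40 mm above the bench. Carries the wide bar key
- round_module: white module housing, 84 (x) x 60 (y) x 34 mm high, fixed in the console; origin at the centre of its underside (6 mm above the bench), axes as the console's; its housing top is 40 mm above the bench. Carries the plain round button
- stop_module: white module housing, 84 (x) x 60 (y) x 34 mm high, fixed in the console; origin at the centre of its underside (6 mm above the bench), axes as the console's; its housing top is 40 mm above the bench. Carries the mushroom-headed stop button
- rocker (a joint): rocker angle, rad: at 0 it is off (near half, towards the robot, level; far half sloping up 0.4 rad to about 60 mm above the bench at its end), 0.4 is its stop, fully on (far half level, its top 48 mm above the bench, near half raised). It stays where it is left; about 2 N on the far half moves it. A run starts with it between 0 and 0.05
- rocker_far (a point): the point on top of the rocker's far half to push down, 17 to 18 mm beyond the hinge; it moves with the rocker, from about 56 mm above the bench (off) to about 48 mm (on)
- bar_key (a joint): travel of the bar key, m: 0 is up, 0.007 is fully down on its stop. It latches: it stays where it is pressed to. About 2.5 N moves it
- bar_top (a point): centre of the top of the bar key: a grey rectangular cap 24 (x) x 44 (y) mm with rounded edges in the middle of its module; 54 mm above the bench when up, 47 mm when fully down (then still 7 mm above its housing)
- round_button (a joint): travel of the round button, m: 0 is up, 0.007 is fully down on its stop. It latches: it stays where it is pressed to. About 2.5 N moves it
- round_top (a point): centre of the top of the plain round button: a flat grey cylinder of 30 mm diameter in the middle of its module; 54 mm above the bench when up, 47 mm when fully down (then still 7 mm above its housing)
- stop_button (a joint): travel of the stop button, m: 0 is up, 0.006 is fully down; a spring (3 N to start, 8 N fully down) brings it back. Not to be pressed
- stop_top (a point): centre of the top of the stop button: a grey mushroom head of 40 mm diameter on a 20 mm neck, 70 mm above the bench, in the middle of its module, the tallest of the four controls
- mount: bystander: loose cylindrical specimen mount, 34 mm diameter, 21 mm high, standing between console and robot; origin at the centre of its underside
- loupe: bystander: loose loupe, 40 mm diameter, 36 mm high, standing behind the console; origin at the centre of its underside
- clamp: bystander: loose specimen clamp of two bars, 46 x 60 x 14 mm, lying behind the console; origin at the centre of its underside

How it is judged:
By the outcome, as a careful person would: the job done as asked, in the order asked, and still so for the second after the job is handed in, with the robot touching nothing.
It also fails if it takes over 38 s, if anything falls off the work surface, if the arm or the gripper's body presses on something with over 40 N, if the wrist force passes 120 N, or if a joint passes its speed limit or range.

## Working session

There is one attempt and no reset: what is moved stays moved. The work goes in short steps, each a Python script; the robot and the scene stay as the last script left them, time stands still between calls to the robot, and variables do not carry over. Pictures are saved under pics/ and viewed, and the job is handed in when it is done.

```bash
mkdir -p pics; python3 - <<'E'
from bench import manip
import cv2,numpy as np
print(manip.current_time(), manip.current_ee_pos(), manip.current_tcp_rot())
for c in ["scene","side","wrist"]:
    p,d=manip.grab_frame(c); cv2.imwrite(f"pics/{c}0.png",p[:,:,::-1]); np.save(f"pics/{c}0d.npy",d)
    k=manip.get_calibration(c); print(c,k)
    for n in ["rocker_module","rocker_far","bar_top","round_top","stop_top","console"]:
        r=manip.look_for(c,n); print(n,[(np.round(x["at"],4),round(x["confidence"],2)) for x in r[:2]])
print(manip.current_time())
E
```

```text
0.0 [5.49674524e-01 7.04569527e-05 2.30776628e-01] [[-1.11247807e-03  9.99999381e-01 -1.99198966e-05]
 [ 1.11173988e-04 -1.97962301e-05 -9.99999994e-01]
 [-9.99999375e-01 -1.11248027e-03 -1.11151897e-04]]
scene {'camera_matrix': array([[492.32715001,   0.        , 284.02827822],
       [  0.        , 492.32715001, 208.4030569 ],
       [  0.        ,   0.        ,   1.        ]]), 'R': array([[ 0.56569505, -0.8245911 ,  0.00621492],
       [-0.39665218, -0.2787078 , -0.8746365 ],
       [ 0.72294962,  0.49231238, -0.48473948]]), 't': array([-0.48085073,  0.24575367,  0.58642195])}
rocker_module [(array([ 0.6129, -0.068 ,  0.0382]), 0.9), (array([ 0.5871, -0.1336,  0.0621]), 0.65)]
rocker_far [(array([ 0.6281, -0.0728,  0.0489]), 0.57)]
bar_top [(array([ 0.6259, -0.0726,  0.0499]), 0.69), (array([ 0.5653, -0.1851,  0.0562]), 0.53)]
round_top [(array([ 0.5295, -0.2387,  0.058 ]), 0.59)]
stop_top [(array([ 0.5854, -0.1264,  0.0654]), 0.56)]
console [(array([ 0.5246, -0.2607,  0.0122]), 0.58), (array([ 0.5317, -0.2387,  0.0554]), 0.44)]
side {'camera_matrix': array([[449.65346984,   0.  
[... 934 characters left out ...]
325.1922621 , 210.52197231],
       [  0.        ,   0.        ,   1.        ]]), 'R': array([[ 9.99999083e-01,  5.83189167e-04, -1.22192621e-03],
       [ 9.20689823e-04, -9.54606618e-01,  2.97868020e-01],
       [-9.92745447e-04, -2.97868872e-01, -9.54606280e-01]]), 't': array([-0.5480437 , -0.03969606,  0.37965733])}
rocker_module [(array([ 0.6159, -0.0613,  0.0405]), 0.87)]
rocker_far [(array([ 0.6261, -0.0661,  0.0516]), 0.64)]
bar_top [(array([ 0.568 , -0.172 ,  0.0516]), 0.64), (array([ 0.591 , -0.108 ,  0.0412]), 0.56)]
round_top [(array([ 0.5447, -0.2276,  0.0567]), 0.77)]
stop_top [(array([ 0.5966, -0.1153,  0.0667]), 0.79)]
console [(array([ 0.5933, -0.0548,  0.0087]), 0.96)]
1.05
```

View pics/scene0.png

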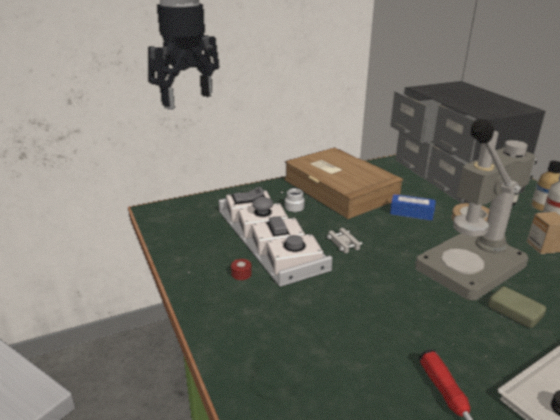

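View pics/side0.png

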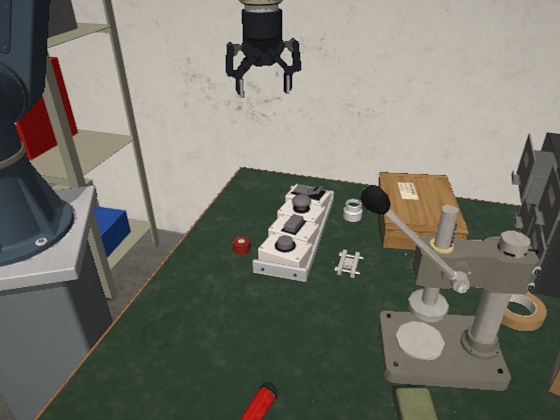

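View pics/wrist0.png

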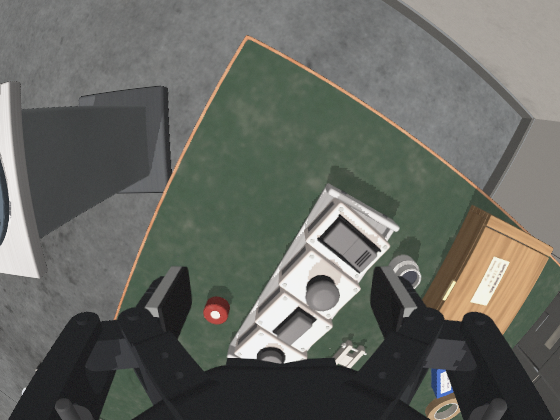

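The row from the left is rocker, stop, bar, round. In the wrist picture these are at about (350,240), (323,292), (297,325) and (270,352). The rocker's ribs are on the far side, and the console is yawed about -25°. Next I'll shut the fingers and take a closer look from above to fit the pose.

```bash
cat > h.py <<'E'
from bench import manip
import cv2,numpy as np
def att(yaw):
    cx=np.array([np.cos(yaw),np.sin(yaw),0]);cy=np.array([-np.sin(yaw),np.cos(yaw),0])
    return np.column_stack([[0,0,-1],cy,cx]),cx,cy
def cloud(k,d):
    K=k["camera_matrix"];v,u=np.mgrid[:d.shape[0],:d.shape[1]]
    x=(u-K[0,2])/K[0,0];y=(v-K[1,2])/K[1,1];r=np.hypot(x,y)+1e-9
    s=np.tan(np.minimum(r,1.4))/r
    P=np.stack([x*s*d,y*s*d,d],-1)
    return (P-k["t"])@k["R"]
E
python3 - <<'E'
from h import *
R,cx,cy=att(np.radians(-25))
manip.set_gripper(0.0)
manip.move_ptp(np.array([.578,-.15,.22])+.08*cx,R)
k=manip.get_calibration("wrist");p,d=manip.grab_frame("wrist")
cv2.imwrite("pics/w1.png",p[:,:,::-1]);np.savez("w1.npz",d=d,**k)
for n in ["rocker_module","bar_module","round_module","stop_module","rocker_far","bar_top","round_top","stop_top"]:
    r=manip.look_for("wrist",n); print(n,[(np.round(x["at"],4),round(x["confidence"],2)) for x in r[:2]])
print(manip.current_time(),manip.current_ee_pos(),manip.current_force())
P=cloud(k,d)
m=(d>0)&(abs(P[...,2]-.04)<.004)&(p.min(-1)>120)&(np.hypot(P[...,0]-.578,P[...,1]+.15)<.2)
Q=P[m];print(len(Q),np.median(Q[:,2]))
print(cv2.minAreaRect(Q[:,:2].astype(np.float32)*1000))
cv2.imwrite("pics/m1.png",m.astype(np.uint8)*255)
E
```

```text
rocker_module [(array([ 0.623 , -0.0724,  0.0425]), 0.95)]
bar_module [(array([ 0.567 , -0.1784,  0.0413]), 0.67)]
round_module [(array([ 0.5407, -0.2368,  0.0419]), 0.89)]
stop_module [(array([ 0.5966, -0.1224,  0.0437]), 0.76), (array([ 0.5718, -0.179 ,  0.05  ]), 0.38)]
rocker_far [(array([ 0.6254, -0.0664,  0.0524]), 0.66)]
bar_top [(array([ 0.5701, -0.1791,  0.0523]), 0.87)]
round_top [(array([ 0.54  , -0.2354,  0.0581]), 0.8)]
stop_top [(array([ 0.5965, -0.1213,  0.0676]), 0.58)]
3.525 [ 0.65049921 -0.18366546  0.22006958] [0.29591273 0.17465253 0.37559888]
12325 0.03959188677045473
((589.4049682617188, -161.1949462890625), (248.0208740234375, 154.9378204345703), 47.96320343017578)
```

View pics/w1.png

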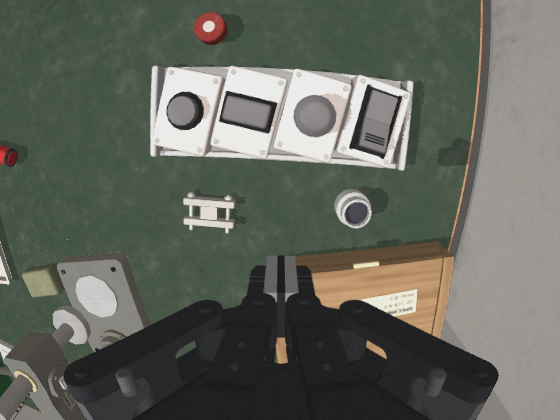

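View pics/m1.png

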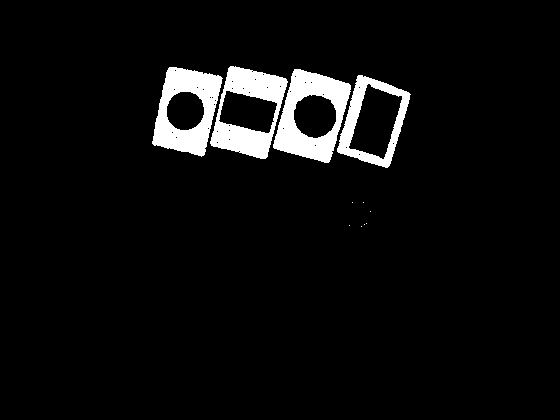

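The modules look turned about 12° or more relative to the frame, so I'll fit each module on its own. Pixel centres are: round (185,111), bar (248,112), stop (315,115), rocker (375,120).

```bash
python3 - <<'E'
from h import *
z=np.load("w1.npz");k={a:z[a] for a in("camera_matrix","R","t")};P=cloud(k,z["d"])
m=cv2.imread("pics/m1.png",0)
n,L,S,C=cv2.connectedComponentsWithStats(m)
for i in range(1,n):
    if S[i,4]<300: continue
    c,s,a=cv2.minAreaRect((P[L==i][:,:2]*1000).astype(np.float32))
    print("module",C[i].round(),np.round(c,1),np.round(s,1),round(a,1))
zz=P[...,2]
from numpy import *
def cap(c,lo,hi,rad=.03):
    q=(hypot(P[...,0]-c[0],P[...,1]-c[1])<rad)&(zz>lo)&(zz<hi); Q=P[q]
    print(len(Q),round_(median(Q[:,2]),4) if 0 else np.round(median(Q[:,2]),4),[np.round(v,1) for v in cv2.minAreaRect((Q[:,:2]*1000).astype(float32))],np.percentile(Q[:,2],[5,95]).round(4))
cap((.540,-.235),.049,.058);cap((.570,-.179),.049,.058);cap((.5965,-.122),.06,.075);cap((.625,-.07),.044,.065)
v=[(P[r,c]).round(4) for r,c in [(92,380),(105,378),(118,374),(130,372),(140,370),(148,368)]];print(np.array(v))
E
```

```text
module [187. 110.] [ 534.5 -237.1] [60.4 84.4] 50.1
module [248. 111.] [ 564.9 -181.1] [60.5 84.6] 49.9
module [311. 115.] [ 595.3 -124.8] [60.1 84.6] 50.3
module [371. 121.] [625.5 -68.7] [60.2 84.7] 49.8
696 0.0536 [array([ 534.7, -237. ]), array([29.4, 28.7]), np.float64(61.7)] [0.0517 0.0549]
1123 0.0535 [array([ 565. , -180.9]), array([43.3, 24.5]), np.float64(50.4)] [0.0516 0.0548]
1400 0.0668 [array([ 595.7, -124.8]), array([38. , 39.2]), np.float64(64.4)] [0.0618 0.0695]
1749 0.0489 [array([625.2, -68.3]), array([38.7, 57.8]), np.float64(49.4)] [0.0447 0.0569]
[[ 0.5996 -0.0541  0.0486]
 [ 0.6107 -0.0612  0.0484]
 [ 0.6211 -0.0701  0.0479]
 [ 0.6308 -0.0774  0.0512]
 [ 0.6381 -0.0842  0.0561]
 [ 0.6451 -0.0885  0.0535]]
```

Each housing fits as 60 x 84 mm and is turned to -40°, while the row runs at -28°. The cap fits and the rocker's slope agree with this. I'll push along the module axes.

```bash
cat >> h.py <<'E'
def press(x,y,R,ztop,zend,over=.0015,fstop=14):
    manip.move_l([x,y,ztop+.006],R,max_speed=.12)
    z=ztop+.001; manip.move_l([x,y,z],max_speed=.04)
    while z>zend-over:
        z-=.001 if z>zend+.001 else .0005
        manip.move_l([x,y,z],max_speed=.03)
        f=manip.current_force()[2]; e=manip.current_ee_pos()
        print("z %.4f real %.4f Fz %.1f t %.2f"%(z,e[2],f,manip.current_time()))
        if abs(f)>fstop: break
    manip.move_l([x,y,ztop+.03],max_speed=.12)
E
python3 - <<'E'
from h import *
R,cx,cy=att(np.radians(-40))
p=np.array([.6255,-.0687,0])+.0175*cx
print(p)
manip.move_ptp([p[0],p[1],.12],R)
press(p[0],p[1],R,.060,.048)
q=manip.current_ee_pos(); manip.move_l([q[0],q[1],.13],max_speed=.2)
pic,d=manip.grab_frame("side");cv2.imwrite("pics/s2.png",pic[:,:,::-1])
k=manip.get_calibration("wrist");pic,d=manip.grab_frame("wrist");cv2.imwrite("pics/w2.png",pic[:,:,::-1])
np.savez("w2.npz",d=d,**k)
print(manip.current_time())
E
```

```text
[ 0.63890578 -0.07994878  0.        ]
z 0.0600 real 0.0601 Fz -0.9 t 5.28
z 0.0590 real 0.0589 Fz 0.2 t 5.53
z 0.0580 real 0.0579 Fz 0.5 t 5.78
z 0.0570 real 0.0570 Fz -0.2 t 6.03
z 0.0560 real 0.0560 Fz 1.1 t 6.28
z 0.0550 real 0.0550 Fz 1.4 t 6.53
z 0.0540 real 0.0539 Fz 1.4 t 6.78
z 0.0530 real 0.0529 Fz 0.9 t 7.03
z 0.0520 real 0.0519 Fz 1.5 t 7.28
z 0.0510 real 0.0509 Fz 0.1 t 7.53
z 0.0500 real 0.0499 Fz 1.5 t 7.78
z 0.0490 real 0.0489 Fz 1.2 t 8.03
z 0.0485 real 0.0484 Fz 0.7 t 8.28
z 0.0480 real 0.0481 Fz 2.2 t 8.53
z 0.0475 real 0.0481 Fz 7.7 t 8.78
z 0.0470 real 0.0480 Fz 11.0 t 9.03
z 0.0465 real 0.0479 Fz 16.8 t 9.28
10.2417
```

View pics/w2.png

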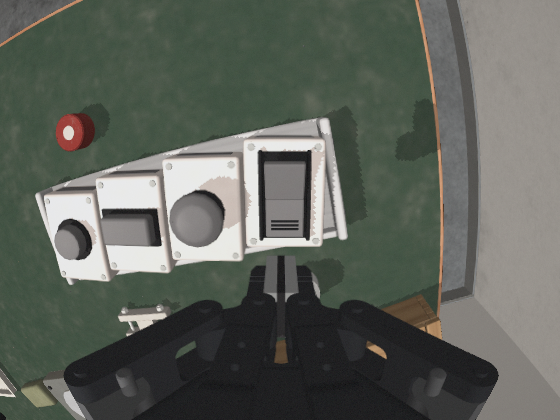

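The rocker reached its hard stop at 48 mm, with the force rising to 17 N. The picture shows the ribbed far half at (285,215). I'll check its depth offline before moving on.

```bash
python3 - <<'E'
from h import *
z=np.load("w2.npz");k={a:z[a] for a in("camera_matrix","R","t")};P=cloud(k,z["d"])
print(np.array([P[r,285] for r in (165,180,195,210,225,235)]).round(4))
m=(abs(P[...,2]-.04)<.004)&(np.hypot(P[...,0]-.578,P[...,1]+.15)<.2)
n,L,S,C=cv2.connectedComponentsWithStats(m.astype(np.uint8))
for i in range(1,n):
    if S[i,4]>800: print(C[i].round(),[np.round(v,1) for v in cv2.minAreaRect((P[L==i][:,:2]*1000).astype(np.float32))])
E
```

```text
[[ 0.6064 -0.0515  0.0595]
 [ 0.615  -0.0586  0.0546]
 [ 0.6244 -0.0663  0.0482]
 [ 0.6332 -0.0736  0.0474]
 [ 0.642  -0.081   0.0472]
 [ 0.6481 -0.086   0.0471]]
[284. 187.] [array([625.7, -68.1]), array([60.6, 83.5]), np.float64(50.1)]
[207. 202.] [array([ 595.2, -124.2]), array([60.2, 83.7]), np.float64(49.8)]
[110. 226.] [array([ 550.2, -208.8]), array([123.9,  96.8]), np.float64(50.8)]
```

The rocker is fully on: the far half is level at 47–48 mm and the near half is raised. Next the bar, then the round button, keeping at travel height over the stop head.

```bash
python3 - <<'E'
from h import *
R,cx,cy=att(np.radians(-40))
manip.move_l([.565,-.1805,.13],max_speed=.15)
press(.565,-.1805,R,.0545,.047)
k=manip.get_calibration("wrist");pic,d=manip.grab_frame("wrist");cv2.imwrite("pics/w3.png",pic[:,:,::-1])
np.savez("w3.npz",d=d,**k)
print(manip.current_time())
E
```

```text
z 0.0545 real 0.0546 Fz 0.2 t 12.47
z 0.0535 real 0.0536 Fz 0.5 t 12.72
z 0.0525 real 0.0525 Fz 0.4 t 12.97
z 0.0515 real 0.0514 Fz 0.2 t 13.22
z 0.0505 real 0.0504 Fz 1.4 t 13.47
z 0.0495 real 0.0494 Fz 0.5 t 13.72
z 0.0485 real 0.0484 Fz 0.3 t 13.97
z 0.0475 real 0.0473 Fz -1.0 t 14.22
z 0.0470 real 0.0471 Fz 2.6 t 14.47
z 0.0465 real 0.0469 Fz 7.6 t 14.72
z 0.0460 real 0.0468 Fz 11.7 t 14.97
z 0.0455 real 0.0467 Fz 17.3 t 15.22
15.75
```

View pics/w3.png

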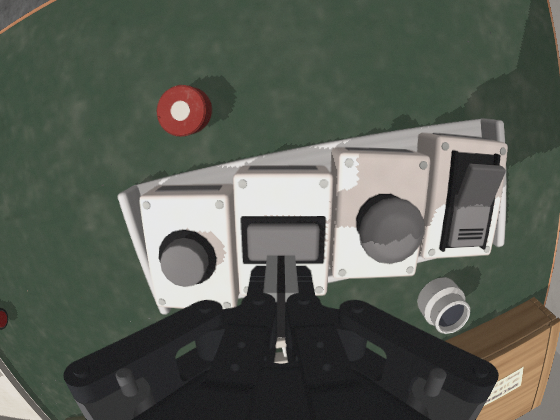

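The bar key at (285,240) is down on its stop at 47 mm. The stop head at (390,228) is untouched, and the loupe and mount are undisturbed. Next is the round button.

```bash
python3 - <<'E'
from h import *
R,cx,cy=att(np.radians(-40))
x,y=.5347,-.237
manip.move_l([x,y,.09],max_speed=.12)
press(x,y,R,.0545,.047)
c=np.array([.578,-.15,.22])+.08*att(np.radians(-25))[1]
manip.move_ptp(c,att(np.radians(-40))[0])
k=manip.get_calibration("wrist");pic,d=manip.grab_frame("wrist");cv2.imwrite("pics/w4.png",pic[:,:,::-1])
P=cloud(k,d)
def cap(n,c,lo,hi,rad):
    Q=P[(np.hypot(P[...,0]-c[0],P[...,1]-c[1])<rad)&(P[...,2]>lo)&(P[...,2]<hi)];print(n,len(Q),np.median(Q[:,2]).round(4))
cap("bar",(.565,-.1808),.043,.06,.008);cap("round",(.5347,-.237),.043,.06,.008);cap("stop",(.5955,-.1245),.05,.08,.006)
p=np.array([.6255,-.0687]);cx=att(np.radians(-40))[1][:2]
cap("rock far",p+.0175*cx,.03,.07,.005);cap("rock near",p-.02*cx,.03,.07,.004)
for n in["mount","loupe","clamp"]:
    r=manip.look_for("wrist",n);print(n,[np.round(v["at"],3) for v in r[:1]])
print(manip.current_time(),manip.current_force())
E
```

```text
z 0.0545 real 0.0546 Fz -0.7 t 17.35
z 0.0535 real 0.0536 Fz 0.9 t 17.60
z 0.0525 real 0.0525 Fz 1.7 t 17.85
z 0.0515 real 0.0514 Fz 0.6 t 18.10
z 0.0505 real 0.0504 Fz 1.1 t 18.35
z 0.0495 real 0.0494 Fz 1.1 t 18.60
z 0.0485 real 0.0484 Fz 0.3 t 18.85
z 0.0475 real 0.0474 Fz 0.1 t 19.10
z 0.0470 real 0.0471 Fz 3.0 t 19.35
z 0.0465 real 0.0469 Fz 7.4 t 19.60
z 0.0460 real 0.0468 Fz 12.5 t 19.85
z 0.0455 real 0.0467 Fz 16.7 t 20.10
bar 210 0.0467
round 182 0.0468
stop 141 0.069
rock far 79 0.0481
rock near 56 0.0562
mount [array([ 0.467, -0.177,  0.018])]
loupe [array([ 0.705, -0.122,  0.032])]
clamp [array([ 0.598, -0.121,  0.067])]
21.5417 [-0.2251695  -0.73138404 -1.13049878]
```

View pics/w4.png

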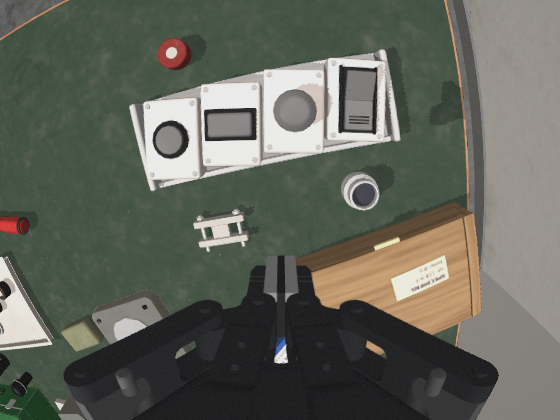

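All three controls are set. The round button (170,139), the bar (231,124) and the rocker (360,100) read as wanted. The stop head (295,110) is up, and the mount, loupe and clamp stand free.

```bash
python3 -c "
from bench import manip
manip.sign_off();print(manip.current_time())"
```

```text
the job is handed in; nothing more can be done
the job is handed in; nothing more can be done
```

The polisher is on line. With the shut fingertips I tipped the rocker to on, then pressed the bar key and the round button fully down, in that order. I backed the arm off to 22 cm above the bench, clear of everything, and handed the job in at about 21.5 s.

**Contact:** each control met its hard stop at about 48 mm (rocker) and 47 mm (bar and round). The highest push was about 17 N.

**Last depth check:**

| Control | Height above bench | State |
|---|---|---|
| Bar key | 46.7 mm | fully down |
| Round button | 46.8 mm | fully down |
| Rocker, far half | 48.1 mm | level, on |
| Rocker, near half | 56 mm | raised |
| Stop button | 69 mm | up, not pressed |

**Disagreements:**
- **Module angle:** the four modules sit about 12° turned relative to their row, not square to the console as described. I pushed along the measured module axes.
- **Clamp search:** in the last look the network gave the clamp's position as that of the stop head. In the picture the clamp is lying clear behind the console, where it started.

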